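# Show the reviewer which two parts to replace

### The arm

A 6-joint arm with a two-finger parallel gripper is mounted at the origin on the work surface. World frame = base frame: x ahead of the robot, y to its left, z up, the work surface at z = 0. Lengths are in m, angles in rad, forces in N, time in s.
With the tool pointing down it reaches from about 0.25 to 0.725 m from the base axis. Payload 4 kg.
Tool frame: the origin (TCP) lies between the finger pads, 19 mm behind the fingertips; this is the grasp point; z points along the fingers, y is the line along which they close (so a half turn about z gives the same grasp; the last joint's range is limited). The gripper opens to 85 mm and grips with 20 to 120 N. Pads are 22 mm wide; open, the fingers measure 114 mm over their backs; the gripper's body (76 mm by 85 mm) begins 54 mm behind the grasp point. The pads swing forward as they close: fully open they stand 13 mm farther back than shut.
Start: joints at [-1.299, 0.241, 0.005, 1.335, 0, 1.571], TCP at [0.134, -0.482, 0.25] pointing down, gripper open.
Joint ranges: [-2.72, 2.72], [-1.05, 1.87], [-1.09, 1.28], [-1.99, 2.15], [-1.42, 1.44], [-3.14, 3.14]. Speed limits (rad/s): [2.79, 2.79, 3.14, 3.14, 3.14, 3.14].

### API

Orientations are given as a unit quaternion [x, y, z, w].
In Python, from workcell import bot, vision, workorder gives the robot as it stands.
- The arm moves only by the shell command python3 -m creep 'ROWS' [OPENING]. ROWS is JSON, a list of rows, each a list of 2 entries, a list of its own where there are three numbers: the shift along the tool's x, y, z in mm, then the turn, a rotation vector about the tool's x, y, z in rad. In form: [[[dx, dy, dz], [wx, wy, wz]], ...]. A call has 1 to 12 rows; each row shifts and turns the commanded pose from where the row before left it, along the tool's axes as they then stand; what a row does not reach is not made up. A row lasts 1/8 s, in which the tool goes at most 62.5 mm and 10.7 degrees, less where a joint would pass 70% of its speed; a pose out of reach is approached as far as the arm can. A call is refused whole if a number of a shift passes 62.5 or a number of a turn 0.188, either way. A call with a gripper value outside its range is refused whole. OPENING is the finger opening in mm, from 0 to 85.4, set as the call begins (- or left out, the last holds). The fingers move at their own pace and stop on an object; the grip force is fixed at half the most. Time passes only in rows, so rows that do not move let the fingers close. It gives the time, the measured TCP pose, the force, the opening and the grip force at its end, in the units of the state.
- bot.get_obs(): the state, without advancing time (a new reading comes with each control period).
- vision.camera(name): name is "scene" or "top" or "wrist"; returns a dict with "image" (384x512x3 uint8, blue, green, red), "z_map" (384x512 float32, m along the optical axis (not along the pixel's ray), 0 where there is no reading), "K" (3x3 intrinsics, pixels), "rvec" (rotation vector, rad) and "tvec" (3), from world to camera coordinates, as OpenCV has them; the wrist camera has in their place "tool_from_camera" (4x4, takes a point from camera to tool coordinates, whose origin is the TCP and whose axes are the flange's). Camera axes: x right, y down, z forward; pixel columns grow to the right and rows downward; lengths in m; the calibration is good to about 2 mm. The wrist camera is an equidistant fisheye: a pixel r from the principal point sees the ray r / f radians off the axis. A picture is of the moment at which its call begins: read the wrist's pose just before it.
- workorder.job_done(): hands the job in; it is judged then, once.
Trained networks look in a picture, given as the dict that the camera call returned (one of the last four; its "shot" number tells which), for a name from the list of things; names that differ only in an ending like _2 or _b are one class to them, and where a whole thing is asked for, a point or a joint stands for the part that bears it (a point fixed in the world has none). Each returns a list of dicts, best first, with "score" (0 to 1); they miss things now and then, are a little off and sometimes report something else, mostly with a low value. They report only what shows in the picture. A call takes as long as a camera call.
- vision.spot_in(picture, query): "position" ([column, row] in pixels, amid what is visible of it).
- vision.place_of(picture, query): "position" ([column, row] in pixels: a listed point, or the origin of a listed thing).
The state is a dict: "clock": time; "joint_pos": joint angles; "joint_vel": joint speeds; "tau": joint torques, N m; "eef_pos": TCP position; "tool_rot": TCP orientation; "ft_force": force on the tool from outside, world axes, zero at the start; "ft_torque": the same for the moment, N m; "grip_width": finger opening in m; "grasp_force": force on a finger pad.
Only numpy, scipy, OpenCV 4.12 (cv2) and the standard library are available. Lean on these libraries where they do the work, as an engineer would, in place of code of your own. Each camera call takes 0.05 s, during which the arm holds its last target. There are 200 camera calls.

### The job

A colleague is following over the bench camera: light the lamp by pressing the larger of the two push buttons on the grey control box right in and letting it go. Then show which two parts on the open module's board are to be replaced: with the fingers straight down, point at the finned heat sink, fingertips one or two centimetres above its middle, without touching, for two seconds; raise the hand, point in the same way at the taller of the board's two round can capacitors, and finish still pointing at it. Come down over those two parts only, touch nothing on the module, and leave everything else on the bench as it is.

Things in the scene. Friction and masses are not known exactly. Their poses are not given: they have to be found in the camera images.
- lamp_button (a joint): travel of the LARGER push button (plain steel, 28 mm across) on the control box, m: 0 out, 0.004 fully in; sprung, about 5 N to push it fully in, comes back out by itself
- lamp_button_top (a point): centre of the top of the larger push button, 57 mm above the table when out; it is pressed straight down, and stands 9 mm proud of the box's panel (its bezel is 3 mm high)
- camera_button (a joint): travel of the SMALLER push button (plain steel, 14 mm across) at the other end of the same box, m: 0 out, 0.004 in; not to be pressed
- box: the fixed grey control box, 120 x 200 x 48 mm (x, y, z), standing on the table; origin at the centre of its underside. Seen in its own frame the larger button is at y +62 mm, the dimmer knob (black, 30 mm across, 17 mm high) at y -5 mm, the smaller button at y -66 mm
- dimmer_mark (a point): white mark on the rim of the dimmer knob, which is to be left as it is set
- module: the open amplifier module, fixed by two clamp bars on the stage: gold-coloured tray 180 x 140 x 24 mm with a green board; origin at the centre of its underside (22 mm above the table), z up; board top at z 8 mm, bars' screw heads up to 32 mm. Six big parts stand on the board, three along x (56 mm apart) in two rows (58 mm apart)
- heat_sink: finned heat sink, bare aluminium with seven upright fins, 40 x 40 x 20 mm high, fixed to the module's board; origin at the centre of its underside, which lies on the board; z up. Which of the board's six places it has varies. 
- tall_cap: the TALLER round can capacitor, aluminium can 25 mm across on a black 26 mm square foot, 36 mm high in all, fixed to the module's board; origin at the centre of its underside, which lies on the board; z up. Which of the board's six places it has varies. 
- short_cap: the shorter round can capacitor, the same can and foot but 20 mm high, fixed to the module's board; origin at the centre of its underside, which lies on the board; z up. Which of the board's six places it has varies. 
- shield: square shield can, flat sheet steel with small holes, 38 x 38 x 8 mm high, fixed to the module's board; origin at the centre of its underside, which lies on the board; z up. Which of the board's six places it has varies. 
- filter: white ceramic filter block, 20 x 44 x 12 mm high, fixed to the module's board; origin at the centre of its underside, which lies on the board; z up. Which of the board's six places it has varies. 
- choke: choke, a ring 34 mm across wound with copper wire, 12 mm high, fixed to the module's board; origin at the centre of its underside, which lies on the board; z up. Which of the board's six places it has varies. 
- stage: the heated stage, fixed: dark steel base plate 460 x 460 mm, 8 mm thick, with a bright plate 290 x 290 mm in its middle whose top is 22 mm above the table; origin at the centre of its underside
- cover: loose bystander: the module's cover plate, 180 x 140 x 4 mm, lying on the table; origin under its centre
- screwdriver: loose bystander: screwdriver with a black handle, about 200 mm long, lying on the table near the robot
- multimeter: loose bystander: yellow multimeter lying on its back, 190 x 95 x 53 mm; origin under its centre
- flux_jar: loose bystander: amber jar with a white lid, 52 mm across, 62 mm high; origin under its centre
- foam_block: loose bystander: pink foam block 60 x 60 x 30 mm with two steel probes standing in it up to 112 mm high; origin under its centre
- torque_wrench: loose bystander: small torque wrench 160 mm long, 16 mm high, lying on the table near the robot
- spare_cap: loose bystander: a spare can capacitor like the taller one (36 mm high), standing on the stage's dark base plate beside the module, NOT on the board; origin under its centre
- tweezers: loose bystander: steel tweezers 145 mm long, 6 mm high, lying on the far edge of the stage's base plate

How it is judged:
On the way, in this order (a step that is already met when the one before it is completed fails the run):
1. the larger button is pressed right in (value of joint lamp_button above 0.0032 m), for 0.05 s.
2. the hand points at the finned heat sink for 1.5 s, with the button let go (horizontal distance between the grasp point and heat_sink below 0.012 m and z of the grasp point in the frame of heat_sink below 0.075 m and (angle between the grasp point's own z axis and vertical below 0.35 rad or angle between the grasp point's own z axis and vertical above 2.79 rad) and value of joint lamp_button below 0.001 m), for 1.5 s.
3. the hand points at the taller capacitor on the board (horizontal distance between the grasp point and tall_cap below 0.012 m and z of the grasp point in the frame of tall_cap below 0.091 m and (angle between the grasp point's own z axis and vertical below 0.35 rad or angle between the grasp point's own z axis and vertical above 2.79 rad)), for 0.5 s.
At the end, for the whole second after the job is handed in: tool point within 12 mm of the taller board capacitor's middle seen from above and at most 55 mm above its top, fingers within 0.35 rad of straight down, nothing touched; larger button out again; every loose thing at rest within 10 mm of its start (all of step 3 and value of joint lamp_button below 0.001 m and distance of each of cover, screwdriver, multimeter, flux_jar, foam_block, torque_wrench, spare_cap, tweezers from where it was at the start of the episode below 0.01 m and linear speed of each of cover, screwdriver, multimeter, flux_jar, foam_block, torque_wrench, spare_cap, tweezers below 0.02 m/s).
It fails at once if the module or one of its parts is touched (contact force between any of the fingers, the arm and module above 0.3 N or contact force between any of the fingers, the arm and heat_sink above 0.3 N or contact force between any of the fingers, the arm and tall_cap above 0.3 N or contact force between any of the fingers, the arm and short_cap above 0.3 N or contact force between any of the fingers, the arm and shield above 0.3 N or contact force between any of the fingers, the arm and filter above 0.3 N or contact force between any of the fingers, the arm and choke above 0.3 N).
It fails at once if the hand comes down over another part of the board (tool point within 8 mm of its middle and less than 45 mm above its top) ((horizontal distance between the grasp point and short_cap below 0.008 m and z of the grasp point in the frame of short_cap below 0.065 m) or (horizontal distance between the grasp point and shield below 0.008 m and z of the grasp point in the frame of shield below 0.053 m) or (horizontal distance between the grasp point and filter below 0.008 m and z of the grasp point in the frame of filter below 0.057 m) or (horizontal distance between the grasp point and choke below 0.008 m and z of the grasp point in the frame of choke below 0.057 m)).
It fails at once if the smaller button is pressed (value of joint camera_button above 0.0015 m).
It fails at once if the dimmer is turned (distance of dimmer_mark from where it was at the start of the episode above 0.004 m).
It fails at once if a loose thing on the bench is lifted or shifted by more than 10 mm (distance of any of cover, screwdriver, multimeter, flux_jar, foam_block, torque_wrench, spare_cap, tweezers from where it was at the start of the episode above 0.01 m).
It also fails if it takes over 42 s, if anything falls off the work surface, if the arm or the gripper's body presses on something with over 40 N, if the wrist force passes 120 N, or if a joint passes its speed limit or range.

## Working session

There is one attempt and no reset: what is moved stays moved. The work goes in short steps, Python scripts to look and compute and a shell command to move; the robot and the scene stay as the last step left them, time stands still between calls to the robot, and variables do not carry over. Pictures are saved under pics/ and viewed, at most 10 in all, crops included, and the job is handed in when it is done.

```bash
mkdir -p pics
cat > h.py <<'E'
import numpy as np,cv2
from scipy.spatial.transform import Rotation as R
from workcell import bot,vision,workorder
def world(p,uv,z=None):
    """pixel -> world by depth (median 5x5), or by plane height z"""
    u,v=uv; Rm=cv2.Rodrigues(np.array(p["rvec"],float))[0]; t=np.array(p["tvec"],float).ravel()
    K=np.array(p["K"]); ray=np.linalg.inv(K)@[u,v,1]
    C=-Rm.T@t; d=Rm.T@ray
    if z is None:
        a=p["z_map"][max(0,int(v)-2):int(v)+3,max(0,int(u)-2):int(u)+3]; a=a[a>0]; s=np.median(a) if a.size else np.nan
    else: s=(z-C[2])/d[2]
    return C+s*d
E
python3 - <<'E'
from h import *
np.set_printoptions(precision=3,suppress=True)
o=bot.get_obs();print(o["clock"],o["eef_pos"],o["tool_rot"])
for n in("top","scene"):
    p=vision.camera(n);cv2.imwrite(f"pics/{n}0.png",p["image"])
    for q in "lamp_button_top camera_button box dimmer_mark module heat_sink tall_cap short_cap shield filter choke spare_cap foam_block flux_jar multimeter".split():
        for f in("spot_in",):
            for d in getattr(vision,f)(p,q)[:2]:
                print(n,q,round(d["score"],2),np.round(d["position"]),world(p,d["position"]))
E
```

```text
0.0 [ 0.134 -0.481  0.249] [ 0.991  0.136 -0.    -0.001]
top lamp_button_top 0.42 [358. 195.] [ 0.517 -0.265  0.053]
top camera_button 0.48 [386. 199.] [ 0.504 -0.342  0.065]
top camera_button 0.45 [377. 138.] [ 0.697 -0.345  0.003]
top box 0.77 [377. 199.] [ 0.506 -0.323  0.047]
top dimmer_mark 0.42 [383. 199.] [ 0.505 -0.334  0.064]
top module 0.97 [211. 180.] [0.566 0.153 0.037]
top heat_sink 0.46 [228. 153.] [0.644 0.103 0.036]
top heat_sink 0.4 [203. 196.] [0.516 0.174 0.064]
top tall_cap 0.49 [201. 196.] [0.516 0.18  0.056]
top short_cap 0.62 [108. 153.] [0.639 0.439 0.062]
top short_cap 0.49 [223. 200.] [0.507 0.118 0.048]
top shield 0.47 [206. 175.] [0.581 0.166 0.036]
top filter 0.69 [227. 174.] [0.582 0.105 0.04 ]
top filter 0.69 [107. 152.] [0.644 0.442 0.061]
top choke 0.5 [207. 157.] [0.632 0.165 0.038]
top foam_block 0.69 [108. 264.] [0.329 0.444 0.03 ]
top foam_block 0.42 [228. 175.] [0.58  0.104 0.04 ]
top flux_jar 0.55 [107. 153.] [0.639 0.441 0.063]
top multimeter 0.84 [ 76. 209.] [0.483 0.532 0.041]
top multimeter 0.62 [214. 180.] [0.566 0.146 0.031]
scene lamp_but
[... 186 characters left out ...]
 0.511 -0.271  0.055]
scene dimmer_mark 0.6 [156. 159.] [ 0.519 -0.338  0.057]
scene module 0.77 [284. 226.] [0.572 0.14  0.029]
scene heat_sink 0.78 [256. 233.] [0.642 0.095 0.044]
scene tall_cap 0.55 [304. 216.] [0.534 0.179 0.052]
scene tall_cap 0.44 [258. 234.] [0.646 0.101 0.044]
scene short_cap 0.4 [284. 211.] [0.529 0.118 0.04 ]
scene shield 0.62 [291. 230.] [0.584 0.164 0.038]
scene filter 0.67 [275. 222.] [0.581 0.117 0.04 ]
scene choke 0.48 [176. 167.] [ 0.521 -0.259  0.052]
scene spare_cap 0.67 [393. 294.] [0.672 0.45  0.057]
scene spare_cap 0.52 [339. 195.] [0.384 0.221 0.037]
scene foam_block 0.6 [423. 207.] [0.314 0.442 0.029]
scene flux_jar 0.86 [390. 296.] [0.672 0.446 0.045]
```

Run:
```python
import cv2
a=cv2.imread("pics/top0.png");b=cv2.imread("pics/scene0.png")
c1=cv2.resize(a[120:250,60:450],(800,267),interpolation=cv2.INTER_CUBIC)
c2=cv2.resize(b[110:310,120:440],(512,320),interpolation=cv2.INTER_CUBIC)
import numpy as np
o=np.zeros((590,800,3),np.uint8);o[:267]=c1;o[270:590,:512]=c2
cv2.imwrite("pics/both.png",o)
```

```text
(no output)
```

View pics/both.png

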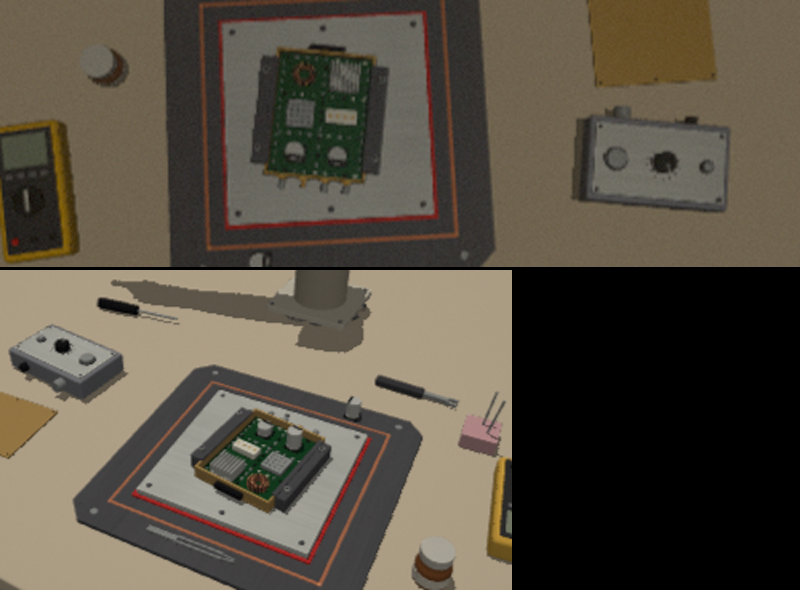

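View pics/top0.png

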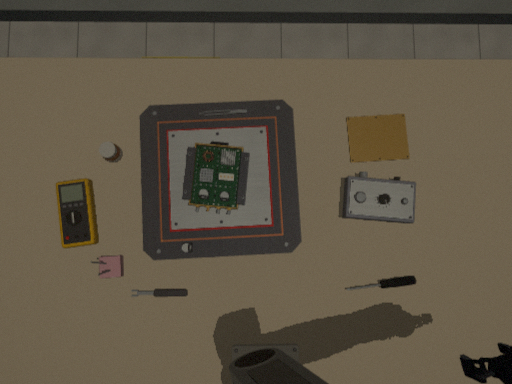

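The top view (512×384) shows the larger button at about (360,197), with the heat sink far right on the board at (228,157). In the scene view, the taller cap is the near-left one, at about (203,195) in the top view. The short cap is to its right at (224,197), and the spare cap is off the board at (187,247).

Next I'll move above the button with the fingers closed.

```bash
python3 -m creep '[[[42,-10,6],[0,0,0]],[[42,-10,6],[0,0,0]],[[42,-10,6],[0,0,0]],[[42,-10,6],[0,0,0]],[[42,-10,6],[0,0,0]],[[42,-11,6],[0,0,0]],[[42,-11,6],[0,0,0]],[[42,-11,6],[0,0,0]],[[42,-11,6],[0,0,0]],[[20,-5,6],[0,0,0]],[[0,0,0],[0,0,0]]]' 0
cat >> h.py <<'E'
def wristray(p,o,uv):
    """pixel -> camera centre and ray direction, world"""
    T=np.eye(4);T[:3,:3]=R.from_quat(o["tool_rot"]).as_matrix();T[:3,3]=o["eef_pos"]
    W=T@np.array(p["tool_from_camera"]);K=np.array(p["K"])
    x=(uv[0]-K[0,2])/K[0,0];y=(uv[1]-K[1,2])/K[1,1];th=np.hypot(x,y)
    r=np.array([x/th*np.sin(th),y/th*np.sin(th),np.cos(th)]) if th else np.array([0,0,1.])
    return W[:3,3],W[:3,:3]@r
def wristz(p,o,uv,z):
    c,d=wristray(p,o,uv);return c+(z-c[2])/d[2]*d
def wristd(p,o,uv):
    c,d=wristray(p,o,uv);f=wristray(p,o,np.array(p["K"])[:2,2])[1]
    u,v=np.round(uv).astype(int);a=p["z_map"][v-2:v+3,u-2:u+3];a=a[a>0]
    return c+np.median(a)/(d@f)*d if a.size else c*np.nan
E
python3 - <<'E'
from h import *
np.set_printoptions(precision=4,suppress=True)
o=bot.get_obs();p=vision.camera("wrist");cv2.imwrite("pics/w1.png",p["image"]);print(o["clock"],o["eef_pos"],o["ft_force"],p["K"][0,0])
for q in("lamp_button_top","camera_button","dimmer_mark","box"):
  for f in(vision.spot_in,vision.place_of):
    for d in f(p,q)[:2]: print(f.__name__,q,round(d["score"],2),np.round(d["position"]),wristz(p,o,d["position"],.057),wristd(p,o,d["position"]))
E
```

```text
clock: 2.98
eef_pos: [0.4914, -0.2787, 0.1891]
tool_rot: [0.991, 0.136, -0.001, -0.0]
ft_force: [-0.9, -0.8, 0.2]
grip_width: 0.0001
grasp_force: 0.0
2.975 [ 0.4914 -0.2787  0.1891] [-0.8841 -0.8369  0.1679] 297.3186396354542
call lamp_button_top 0.8 [258. 167.] [ 0.5093 -0.2734  0.057 ] [ 0.5094 -0.2734  0.0577]
call lamp_button_top 0.69 [324. 192.] [ 0.5041 -0.3395  0.057 ] [ 0.5064 -0.3366  0.0659]
call lamp_button_top 0.81 [258. 168.] [ 0.509  -0.2742  0.057 ] [ 0.5091 -0.2742  0.0573]Traceback (most recent call last):
  File "<stdin>", line 6, in <module>
ValueError: it knows: box, choke, cover, dimmer_mark, filter, flux_jar, foam_block, heat_sink, lamp_button_top, module, multimeter, screwdriver, shield, short_cap, spare_cap, stage, tall_cap, torque_wrench, tweez
```

View pics/w1.png

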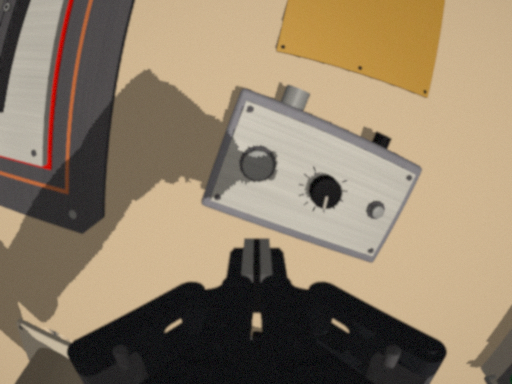

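The wrist view shows the larger button centred at about (258,163), which is roughly (0.511, -0.273). The knob is at (325,191) and the small button at (376,210), both clear of the fingers. I'll press with the closed fingertips.

```bash
python3 -m creep '[[[21,0,20],[0,0,0]],[[0,0,35],[0,0,0]],[[0,0,35],[0,0,0]],[[0,0,15],[0,0,0]],[[0,0,6],[0,0,0]],[[0,0,5.5],[0,0,0]],[[0,0,0],[0,0,0]]]' 0
```

```text
clock: 4.05
eef_pos: [0.5118, -0.2745, 0.0747]
tool_rot: [0.991, 0.135, 0.001, 0.001]
ft_force: [-0.8, -1.1, 2.1]
grip_width: -0.0
grasp_force: 1.1
```

```bash
python3 -m creep '[[[0,0,2],[0,0,0]],[[0,0,1],[0,0,0]],[[0,0,0],[0,0,0]]]' 0
```

```text
clock: 4.42
eef_pos: [0.5119, -0.2745, 0.0718]
tool_rot: [0.991, 0.135, 0.001, 0.001]
ft_force: [-1.7, -1.1, 6.6]
grip_width: 0.0002
grasp_force: 3.2
```

```bash
python3 -m creep '[[[0,0,1.5],[0,0,0]],[[0,0,0],[0,0,0]]]' 0
```

```text
clock: 4.68
eef_pos: [0.5119, -0.2745, 0.0716]
tool_rot: [0.991, 0.135, 0.001, 0.001]
ft_force: [-4.8, 0.0, 12.9]
grip_width: 0.0004
grasp_force: 6.9
```

The button is bottomed (12.9 N, with travel stopped). Now I'll release it, rise and look over the module.

```bash
python3 -m creep '[[[0,0,-20],[0,0,0]],[[0,0,-50],[0,0,0]],[[0,0,-55],[0,0,0]],[[17,-44,-25],[0,0,0]],[[17,-44,0],[0,0,0]],[[17,-44,0],[0,0,0]],[[17,-44,0],[0,0,0]],[[17,-44,0],[0,0,0]],[[17,-44,0],[0,0,0]],[[17,-44,0],[0,0,0]],[[17,-44,0],[0,0,0]],[[0,0,0],[0,0,0]]]' 0
python3 - <<'E'
from h import *
np.set_printoptions(precision=4,suppress=True)
o=bot.get_obs();p=vision.camera("wrist");cv2.imwrite("pics/w2.png",p["image"]);print(o["clock"],o["eef_pos"])
for q,z in(("heat_sink",.05),("tall_cap",.066),("short_cap",.05),("shield",.038),("filter",.042),("choke",.042)):
  for d in vision.spot_in(p,q)[:2]: print("spot",q,round(d["score"],2),np.round(d["position"]),wristz(p,o,d["position"],z),wristd(p,o,d["position"]))
  for d in vision.place_of(p,q)[:1]: print("place",q,round(d["score"],2),np.round(d["position"]),wristz(p,o,d["position"],.03))
E
```

```text
clock: 6.18
eef_pos: [0.5476, 0.1053, 0.2185]
tool_rot: [0.99, 0.138, -0.0, -0.001]
ft_force: [-0.8, -0.4, 0.6]
grip_width: 0.0002
grasp_force: 0.0
6.175 [0.5476 0.1053 0.2185]
spot heat_sink 0.94 [282.  99.] [0.6294 0.1046 0.05  ] [0.6294 0.1045 0.049 ]
spot heat_sink 0.28 [484. 263.] [ 0.5178 -0.2556  0.05  ] [ 0.5176 -0.2563  0.0495]
place heat_sink 0.71 [278. 100.] [0.6276 0.1056 0.03  ]
spot tall_cap 0.88 [189. 184.] [0.5265 0.1704 0.066 ] [0.5268 0.1703 0.0668]
place tall_cap 0.59 [194. 178.] [0.522  0.1718 0.03  ]
spot short_cap 0.97 [241. 193.] [0.5257 0.117  0.05  ] [0.5261 0.117  0.0512]
spot short_cap 0.63 [210. 127.] [0.5835 0.1653 0.05  ] [0.5819 0.1667 0.0388]
place short_cap 0.72 [245. 192.] [0.5209 0.1125 0.03  ]
spot shield 0.62 [207. 128.] [0.5805 0.1694 0.038 ] [0.5807 0.1693 0.0388]
place shield 0.86 [209. 129.] [0.5788 0.1678 0.03  ]
place filter 0.67 [190. 177.] [0.5212 0.1759 0.03  ]
spot choke 0.63 [216.  77.] [0.6343 0.1729 0.042 ] [0.6343 0.1729 0.042 ]
place choke 0.75 [227.  79.] [0.6353 0.1635 0.03  ]
```

View pics/w2.png

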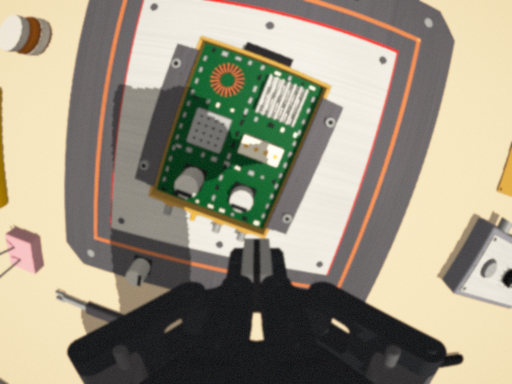

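The wrist view shows the heat sink at about (283,98), choke (227,79), shield (209,129), filter (261,150), tall can (190,181) and short can (242,196). I'll fit the known 56 × 58 mm grid to these.

Run:
```python
from h import *
np.set_printoptions(precision=4,suppress=True)
o=bot.get_obs();p=vision.camera("wrist")
big=cv2.resize(p["image"][40:240,130:350],(660,600),interpolation=cv2.INTER_CUBIC);cv2.imwrite("pics/w2c.png",big)
P=[((227,79),.042,1,1),((209,129),.038,0,1),((261,150),.042,0,0),((283,98),.05,1,0),((190,180),.066,-1,1),((242,195),.05,-1,0)]
X=np.array([wristz(p,o,np.array(a,float),z)[:2] for a,z,_,_ in P]);G=np.array([[i*.056,j*.058] for *_,i,j in P])
g=G-G.mean(0);x=X-X.mean(0);U,S,V=np.linalg.svd(g.T@x);Rr=U@V
F=g@Rr+X.mean(0);print(X,F,1e3*(X-F),"yaw",np.arctan2(Rr[0,1],Rr[0,0]))
M=R.from_quat(o["tool_rot"]).as_matrix()
for k,n in((3,"sink"),(4,"cap")): print(n,1e3*M.T@np.r_[F[k]-o["eef_pos"][:2],0])
```

```text
[[0.6352 0.1573]
 [0.5806 0.1626]
 [0.574  0.1049]
 [0.6314 0.0989]
 [0.531  0.166 ]
 [0.5241 0.1115]] [[0.638  0.1568]
 [0.5823 0.1624]
 [0.5765 0.1047]
 [0.6322 0.0991]
 [0.5266 0.168 ]
 [0.5207 0.1103]] [[-2.7854  0.5043]
 [-1.6973  0.2197]
 [-2.4982  0.1952]
 [-0.7663 -0.1234]
 [ 4.3868 -2.0126]
 [ 3.3602  1.2168]] yaw -0.10065696661420936
sink [80.6475 24.8559  0.0058]
cap [ -2.6286 -69.8706  -0.0014]
```

View pics/w2c.png

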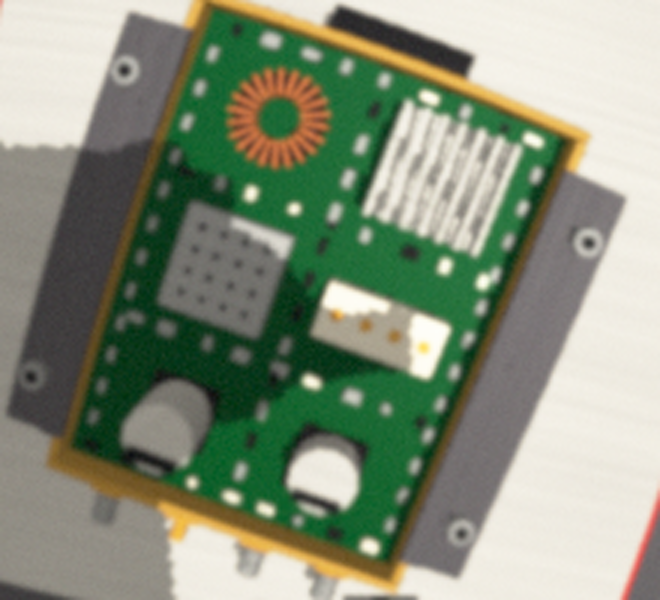

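The enlarged crop gives better centres: tall can top (183,183), short can top (237,199), sink (278,99), choke (223,79), shield (206,130) and filter (257,150). I'll refit with these.

```bash
cat > fit.py <<'E'
from h import *
np.set_printoptions(precision=4,suppress=True)
def fit(p,o,P):
    X=np.array([wristz(p,o,np.array(a,float),z)[:2] for a,z,_,_ in P]);G=np.array([[i*.056,j*.058] for *_,i,j in P])
    g=G-G.mean(0);x=X-X.mean(0);U,S,V=np.linalg.svd(g.T@x);F=g@(U@V)+X.mean(0);print(F,1e3*(X-F))
    M=R.from_quat(o["tool_rot"]).as_matrix()
    for k,n in((3,"sink"),(4,"cap")): print(n,F[k],1e3*M.T@np.r_[F[k]-o["eef_pos"][:2],0])
    print("sink->cap",1e3*M.T@np.r_[F[4]-F[3],0])
E
python3 - <<'E'
from fit import *
o=bot.get_obs();p=vision.camera("wrist")
fit(p,o,[((223,79),.042,1,1),((206,130),.038,0,1),((257,150),.042,0,0),((278,99),.05,1,0),((183,183),.066,-1,1),((237,199),.05,-1,0)])
E
```

```text
[[0.6353 0.1608]
 [0.5796 0.1668]
 [0.5735 0.1091]
 [0.6291 0.1031]
 [0.524  0.1727]
 [0.5178 0.115 ]] [[-1.0859  0.5378]
 [-0.8597 -1.1739]
 [-0.6072 -0.0877]
 [-0.0754  0.3923]
 [ 2.0379 -0.237 ]
 [ 0.5902  0.5685]]
sink [0.6291 0.1031] [78.7661 20.2878  0.0062]
cap [0.524  0.1727] [ -3.9113 -74.9616  -0.0011]
sink->cap [-82.6774 -95.2494  -0.0073]
```

```bash
python3 -m creep '[[[40,10,0],[0,0,0]],[[39,10,0],[0,0,0]],[[0,0,0],[0,0,0]],[[0,0,35],[0,0,0]],[[0,0,35],[0,0,0]],[[0,0,30],[0,0,0]],[[0,0,20],[0,0,0]],[[0,0,0],[0,0,0]]]' 0
python3 - <<'E'
from h import *
o=bot.get_obs();p=vision.camera("wrist");cv2.imwrite("pics/w3.png",p["image"]);p=vision.camera("top");print(o["clock"])
q=vision.camera("scene");cv2.imwrite("pics/s3.png",cv2.resize(q["image"][170:280,210:350],(700,550),interpolation=cv2.INTER_CUBIC))
E
```

```text
clock: 7.92
eef_pos: [0.6269, 0.1035, 0.0972]
tool_rot: [0.991, 0.136, -0.003, 0.0]
ft_force: [-0.1, 0.1, 0.5]
grip_width: 0.0
grasp_force: 0.0
7.925
```

View pics/s3.png

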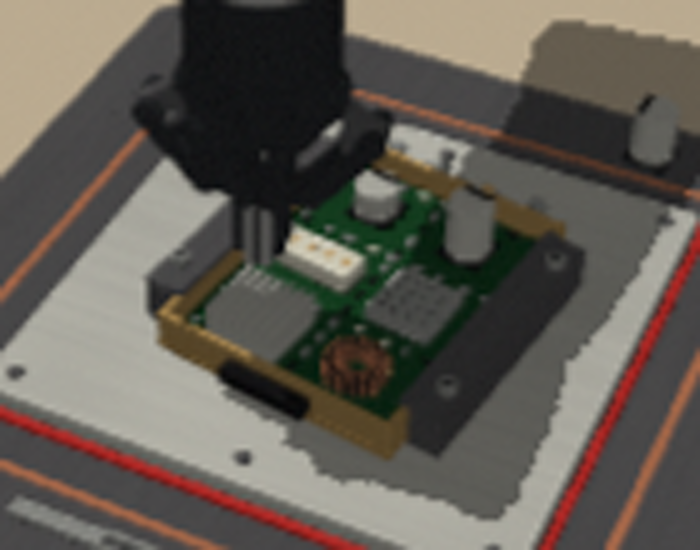

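View pics/w3.png

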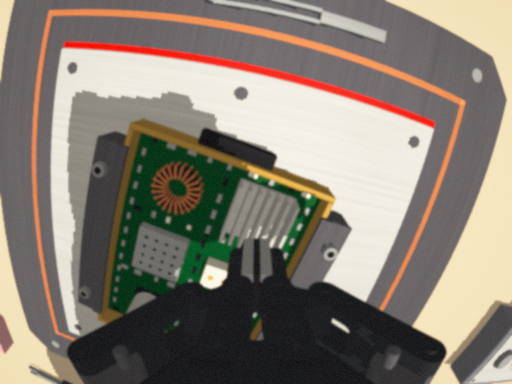

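The scene view shows the closed fingertips above the sink, lined up in the column and about 3 cm over it. The wrist view shows the sink's far top edge from (238,178) to (300,195). I'll check that against the estimate.

Run:
```python
from fit import *
o=bot.get_obs();p=vision.camera("wrist")
print(o["eef_pos"],[wristz(p,o,np.array(a,float),z) for a,z in(((238,178),.05),((300,195),.05),((177,187),.042),((161,250),.038))])
p=vision.camera("scene")
for P in((.6291,.1031,.05),(.524,.1727,.066),(*o["eef_pos"][:2],o["eef_pos"][2]-.019)):
  uv=cv2.projectPoints(np.array([P],float),np.array(p["rvec"],float),np.array(p["tvec"],float),np.array(p["K"],float),None)[0].ravel();print(uv,(uv-[210,170])*5)
```

```text
[0.6298 0.1039 0.1005] [array([0.6576, 0.1245, 0.05  ]), array([0.6574, 0.0842, 0.05  ]), array([0.6385, 0.1621, 0.042 ]), array([0.5846, 0.1666, 0.038 ])]
[261.5787 228.983 ] [257.8935 294.9152]
[304.0515 209.4166] [470.2575 197.0828]
[261.7453 220.0922] [258.7264 250.4612]
```

```bash
python3 -m creep '[[[3,0,7],[0,0,0]],[[0,0,6],[0,0,0]],[[0,0,0],[0,0,0]],[[0,0,0],[0,0,0]],[[0,0,0],[0,0,0]],[[0,0,0],[0,0,0]],[[0,0,0],[0,0,0]],[[0,0,0],[0,0,0]],[[0,0,0],[0,0,0]],[[0,0,0],[0,0,0]],[[0,0,0],[0,0,0]],[[0,0,0],[0,0,0]]]' 0
python3 -m creep '[[[0,0,0],[0,0,0]],[[0,0,0],[0,0,0]],[[0,0,0],[0,0,0]],[[0,0,0],[0,0,0]],[[0,0,0],[0,0,0]],[[0,0,0],[0,0,0]],[[0,0,0],[0,0,0]],[[0,0,0],[0,0,0]]]' 0
```

```text
clock: 9.68
eef_pos: [0.6321, 0.1045, 0.086]
tool_rot: [0.991, 0.135, -0.0, -0.0]
ft_force: [1.0, -0.2, -0.1]
grip_width: -0.0001
grasp_force: 0.0
clock: 10.68
eef_pos: [0.6321, 0.1046, 0.086]
tool_rot: [0.991, 0.135, 0.0, -0.0]
ft_force: [-0.7, -0.5, 0.1]
grip_width: 0.0001
grasp_force: 0.0
```

Pointed for 2 s. Now raise, stop 60 mm short of the tall capacitor, and take one look.

```bash
python3 -m creep '[[[0,0,-40],[0,0,0]],[[0,0,-40],[0,0,0]],[[0,0,-35],[0,0,0]],[[-36,-23,0],[0,0,0]],[[-36,-23,0],[0,0,0]],[[-36,-24,0],[0,0,0]],[[-36,-24,0],[0,0,0]],[[0,0,0],[0,0,0]],[[0,0,0],[0,0,0]]]' 0
python3 - <<'E'
from fit import *
o=bot.get_obs();p=vision.camera("wrist");cv2.imwrite("pics/w4.png",p["image"]);print(o["eef_pos"])
for q in("tall_cap","short_cap","heat_sink"):
  for d in vision.spot_in(p,q)[:2]: print("spot",q,round(d["score"],2),np.round(d["position"]),wristz(p,o,d["position"],.066),wristd(p,o,d["position"]))
  for d in vision.place_of(p,q)[:1]: print("place",q,round(d["score"],2),np.round(d["position"]),wristz(p,o,d["position"],.03))
E
```

```text
clock: 11.8
eef_pos: [0.4728, 0.1437, 0.2016]
tool_rot: [0.989, 0.145, 0.0, -0.005]
ft_force: [0.9, -0.1, 0.9]
grip_width: -0.0001
grasp_force: 0.0
[0.4728 0.1437 0.2016]
spot tall_cap 0.63 [244. 124.] [0.5242 0.1732 0.066 ] [0.5242 0.1732 0.0668]
place tall_cap 0.92 [246. 122.] [0.5228 0.1723 0.03  ]
spot short_cap 0.65 [300. 144.] [0.5211 0.1201 0.066 ] [0.5194 0.1174 0.0509]
place short_cap 0.72 [300. 143.] [0.5185 0.1143 0.03  ]
spot heat_sink 0.74 [345.  42.] [0.6228 0.1099 0.066 ] [0.6288 0.1051 0.0438]
place heat_sink 0.72 [343.  44.] [0.6297 0.1036 0.03  ]
```

View pics/w4.png

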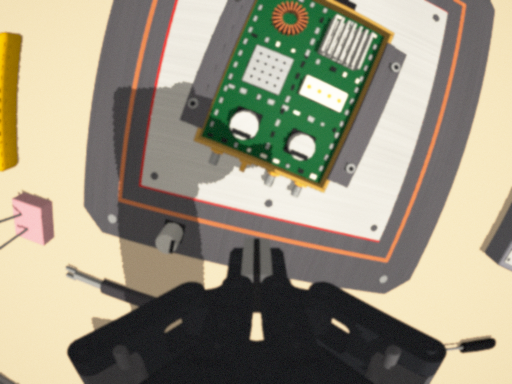

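The tall can is at (244,124), which gives (0.524, 0.173) and agrees with the earlier fit. I'll work out the shift from a fresh pose.

Run:
```python
from fit import *
o=bot.get_obs();p=vision.camera("wrist");M=R.from_quat(o["tool_rot"]).as_matrix()
d=vision.place_of(p,"tall_cap")[0];s=vision.spot_in(p,"tall_cap")[0]
print(o["eef_pos"],o["tool_rot"],wristz(p,o,d["position"],.03),wristz(p,o,s["position"],.066),1e3*M.T@np.r_[np.array([.524,.173])-o["eef_pos"][:2],0])
```

```text
[0.4725 0.1435 0.2008] [ 0.9895  0.1444 -0.0009 -0.0052] [0.5216 0.1737 0.03  ] [0.5247 0.1751 0.066 ] [ 57.8336 -13.5764   0.1237]
```

```bash
python3 -m creep '[[[20,-5,0],[0,0,0]],[[20,-5,0],[0,0,0]],[[18,-4,0],[0,0,0]],[[0,0,0],[0,0,0]],[[0,0,30],[0,0,0]],[[0,0,30],[0,0,0]],[[0,0,20],[0,0,0]],[[0,0,0],[0,0,0]]]' 0
python3 - <<'E'
from fit import *
o=bot.get_obs();print(o["eef_pos"],o["tool_rot"]);q=vision.camera("scene");cv2.imwrite("pics/s5.png",cv2.resize(q["image"][170:280,210:350],(700,550),interpolation=cv2.INTER_CUBIC))
E
```

```text
clock: 13.3
eef_pos: [0.523, 0.1671, 0.1195]
tool_rot: [0.989, 0.15, -0.004, -0.008]
ft_force: [0.6, -1.6, 0.4]
grip_width: 0.0002
grasp_force: 0.0
[0.523  0.1671 0.1195] [ 0.9887  0.1499 -0.0037 -0.0077]
```

View pics/s5.png

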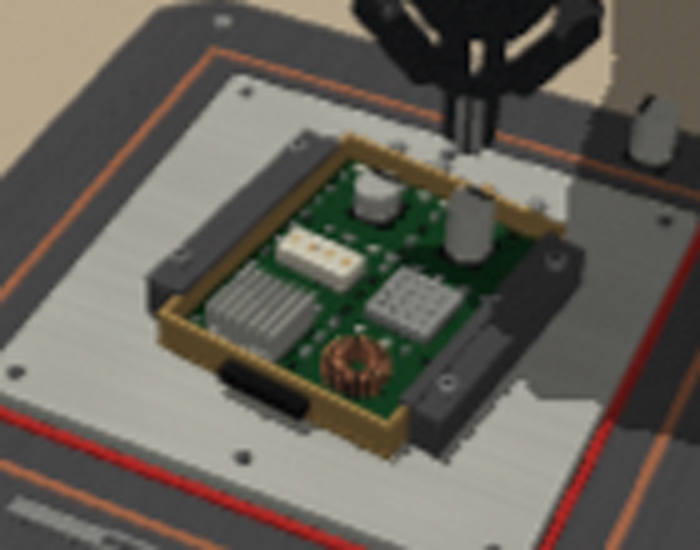

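The scene view shows the fingertips at (470,150), directly over the tall can's top at (470,197). I'll correct about 6 mm in y and lower into the pointing range.

```bash
python3 -m creep '[[[3,-5,0],[0,0,0]],[[0,0,9],[0,0,0]],[[0,0,9],[0,0,0]],[[0,0,0],[0,0,0]],[[0,0,0],[0,0,0]],[[0,0,0],[0,0,0]],[[0,0,0],[0,0,0]],[[0,0,0],[0,0,0]],[[0,0,0],[0,0,0]],[[0,0,0],[0,0,0]]]' 0
python3 - <<'E'
from fit import *
q=vision.camera("scene");cv2.imwrite("pics/s6.png",cv2.resize(q["image"][170:280,210:350],(700,550),interpolation=cv2.INTER_CUBIC))
E
```

```text
clock: 14.6
eef_pos: [0.5272, 0.1715, 0.1033]
tool_rot: [0.988, 0.152, -0.001, -0.009]
ft_force: [-0.8, 0.6, 0.5]
grip_width: 0.0
grasp_force: 0.0
```

View pics/s6.png

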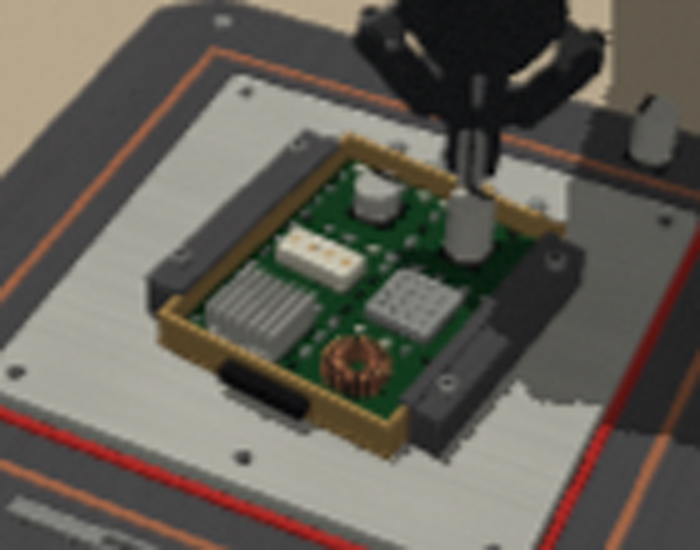

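The fingers point straight down at the tall can. The measured offset is about 3 mm in plan and the tips are about 18 mm above its top, with no contact force. I'll hand in.

```bash
python3 -c "
from workcell import workorder;print(workorder.job_done())"
```

```text
the job is handed in; nothing more can be done
None
```

I pressed the larger button right in and let it go, pointed at the heat sink for 2 s, and handed the job in at about 15 s with the hand still pointing at the taller capacitor; there was no sign of contact with the module, and no verdict came back.

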